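# Clamp a wooden blank in the glue press

## Robot

A 6-joint arm with a two-finger parallel gripper is mounted at the origin on the work surface. World frame = base frame: x ahead of the robot, y to its left, z up, the work surface at z = 0. Lengths are in m, angles in rad, forces in N, time in s.
With the tool pointing down it reaches from about 0.35 to 0.975 m from the base axis. Payload 4.9 kg.
Tool frame: the origin (TCP) lies at the very end of the fingers, on their centre line; the grasp point (between the pads) lies 19 mm behind it; z points along the fingers, y is the line along which they close (so a half turn about z gives the same grasp; the last joint's range is limited). The gripper opens to 85 mm and grips with 20 to 120 N. Pads are 22 mm wide; open, the fingers measure 114 mm over their backs; the gripper's body (76 mm by 85 mm) begins 54 mm behind the grasp point. The pads swing forward as they close: fully open they stand 13 mm farther back than shut.
Start: joints at [0.989, 0.053, 1.613, -0, 1.476, -0.119], TCP at [0.279, 0.559, 0.231] pointing down, gripper open.
Joint ranges: [-3.01, 3.01], [-1.01, 2.22], [0.06, 2.58], [-1.02, 4.17], [0.09, 2.62], [-3.14, 3.14]. Speed limits (rad/s): [2.57, 2.57, 3.14, 3.14, 3.14, 3.14].

## Interface

Orientations are given as a unit quaternion [w, x, y, z].
In Python, from plant import manip gives the robot as it stands.
- The arm moves only by the shell command python3 -m pendant 'ROWS'. ROWS is JSON, a list of rows, each a list of 3 entries, a list of its own where there are three numbers: the opening, from 0 (shut) to 1 (fully open), then the shift along the tool's x, y, z in units of 12 cm (1.0 is 12 cm), then the turn about the tool's z in units of pi rad (1.0 is pi rad). In form: [[gripper, [dx, dy, dz], roll], ...]. A call has 1 to 10 rows; each row is the pose to reach, as a shift and turn from the pose commanded when the call began, along the tool's axes at that moment, turning the shorter way round; what a row does not reach only later rows make up. A row lasts 1/10 s, in which the tool goes at most 50 mm and 8.59 degrees, less where a joint would pass 70% of its speed; a pose out of reach is approached as far as the arm can. A call with a number of a shift or a turn outside -1 to 1 is refused whole. A call with a gripper value outside its range is refused whole. The fingers move at their own pace and stop on an object; the grip force is fixed at half the most. Time passes only in rows, so rows that repeat a pose let the fingers close. It gives the time, the measured TCP pose, the force, the opening and the grip force at its end, in the units of the state.
- manip.state(): the state, without advancing time (a new reading comes with each control period).
- manip.grab_frame(name): name is "scene" or "top" or "wrist"; returns a dict with "img" (420x560x3 uint8, red, green, blue), "fx", "fy", "cx", "cy" (pixels), "D" ([k1, k2, p1, p2, k3] as OpenCV has them; the pictures are not rectified), "eye" and "rotation" of the camera in the world; the wrist camera has in their place "tool_from_camera" (4x4, takes a point from camera to tool coordinates, whose origin is the TCP and whose axes are the flange's). Camera axes: x right, y down, z forward; pixel columns grow to the right and rows downward; lengths in m; the calibration is good to about 2 mm. A picture is of the moment at which its call begins: read the wrist's pose just before it. There is no depth.
- manip.job_done(): hands the job in; it is judged then, once.
The state is a dict: "time": time; "joint_pos": joint angles; "joint_vel": joint speeds; "joint_efforts": joint torques, N m; "tool_pos": TCP position; "tool_rot": TCP orientation; "contact_force": force on the tool from outside, world axes, zero at the start; "ft_torque": the same for the moment, N m; "gripper_width": opening from 0.0 (shut) to 1.0 (fully open); "grasp_force": force on a finger pad.
Only numpy, scipy, OpenCV 4.12 (cv2) and the standard library are available. Lean on these libraries where they do the work, as an engineer would, in place of code of your own. Each camera call takes 0.05 s, during which the arm holds its last target. There are 200 camera calls.

## Task

Set the long wooden blank in the glue press. First take out the short tall offcut that was left on the press's raised bed and put it in the open scrap box, then lay the blank flat, lengthwise and in the middle of the raised bed, lower the hinged platen fully down over it, and then press both clamp levers down, one after the other, until each stays down by itself. Leave the other things on the bench where they are.

Things in the scene. Friction and masses are not known exactly. Their poses are not given: they have to be found in the camera images.
- press: Glue press fixed to the bench: base board 200 (x) x 240 (y -135 to +105) x 18 mm; raised wooden bed 140 (x) x 70 (y), its top 30 mm above the bench. Origin on the bench under the bed's middle; y points to the platen's hinge. Two clamps at the -y edge, x = -60 and +60, levers reaching to y = -225; steel jaws stand up to 137 mm high at y = -140 to -100 and swing over the platen as levers go down.
- platen (a joint): Platen: wooden board 170 (press x) x 175 x 15 mm, hinged along press x at press y = +95, 67.5 mm up. Rad: 0 shut (level, underside 60 mm above the bench, 2 mm over the blank, cork fills the gap), grows opening to 1.9. Starts 5 to 15 degrees past upright. Stiff hinge: stays where left, 2 to 5 N at the edge moves it; pull it over from behind, then push it down. Cannot shut over the offcut.
- platen_edge (a point): Middle of the platen's free edge on its outer face (the face that is on top when shut), 175 mm from the hinge axis and 7.5 mm above the board's mid-plane. Axes of the platen: at 0 rad parallel to the press's; -y points from the hinge to the free edge, z out of the outer face.
- platen_hinge (a point): Middle of the platen's hinge axis. Same axes as platen_edge.
- lever_near (a joint): Clamp lever at press x = -60, rad: 0 up (sprung, handle 0.75 rad above level, towards press -y), grows as pressed down to its stop at 0.7 (nearly level). About 9 to 14 N down on the grip starts it, less farther on; past about 0.45 it snaps to the stop and stays (holds about 10 N). Let go earlier, it springs back up.
- lever_far (a joint): The other clamp lever, at press x = +60; same make and values.
- lever_near_grip (a point): On the axis of the near lever's handle, a black rubber grip 20 mm thick, 85 mm from the pivot (the grip reaches from 40 to 110 mm). 130 mm above the bench when up, 76 mm when held down.
- lever_near_pivot (a point): The near lever's pivot, at press (-60, -115), 72 mm above the bench; the lever turns about press x.
- lever_far_grip (a point): The same point on the far lever's handle.
- lever_far_pivot (a point): The far lever's pivot, at press (60, -115), 72 mm above the bench.
- blank: The blank to be clamped: a plain light wood bar 120 (x) x 45 (y) x 28 (z) mm, 0.1 kg, lying on the bench left or right of the press. Origin at the centre of its underside.
- offcut: A short tall block of the same wood, 60 (x) x 35 (y) x 40 (z) mm, 0.06 kg, lying on the press's bed. Origin at the centre of its underside.
- scrap_box: Open plywood scrap box fixed to the bench on the other side of the press from the blank, 160 (x) x 130 (y) x 70 (z) mm outside, walls and floor 6 mm, with a 45 x 16 x 12 mm scrap fixed in its corner at (-50, 48). Origin at the centre of its underside.
- pencil: Bystander: a pencil 155 mm long, 9 mm thick, lying along about x between the press and the left place.
- screwdriver: Bystander: a screwdriver lying at the far right.
- hammer: Bystander: a hammer lying at the far left.
- tape: Bystander: a roll of paper tape, 64 mm across and 20 mm high, lying flat left of the press, beyond the pencil.
- glue_foot (a point): Bystander: foot of a white glue bottle, 60 mm across and 160 mm high, beyond the press.
- jar_foot (a point): Bystander: foot of a glass jar with a steel lid, 72 mm across and 85 mm high, beyond the press.
Not all that is in view belongs to the job. Leave any blue, grey or red look-alike of the blank alone.

How it is judged:
On the way, in this order (a step that is already met when the one before it is completed fails the run):
1. the offcut lies in the scrap box, let go (x of offcut in the frame of scrap_box between -0.07 and 0.07 m and y of offcut in the frame of scrap_box between -0.057 and 0.057 m and z of offcut in the frame of scrap_box below 0.055 m and linear speed of offcut below 0.05 m/s and contact force between the fingers and offcut below 0.1 N), for 0.2 s.
2. the blank lies flat, lengthwise and in the middle of the bed, let go (x of blank in the frame of press between -0.02 and 0.02 m and y of blank in the frame of press between -0.02 and 0.02 m and z of blank in the frame of press between 0.026 and 0.034 m and angle between the x axis of blank and the x axis of press, either way round below 0.2 rad and angle between blank's own z axis and vertical below 0.06 rad and linear speed of blank below 0.05 m/s and contact force between the fingers and blank below 0.1 N), for 0.2 s.
3. the platen is fully down (value of joint platen below 0.05 rad), for 0.2 s.
4. one clamp lever is down past its detent, after the platen (value of joint any of lever_near, lever_far above 0.6 rad), for 0.1 s.
5. both clamp levers are down past their detents (value of joint each of lever_near, lever_far above 0.6 rad), for 0.1 s.
At the end, for the whole second after the job is handed in: The offcut lies in the scrap box; the blank lies flat on the bed, within 20 mm of its middle each way and lengthwise within 0.2 rad; the platen is shut (under 0.05 rad); both clamp levers stay down past their detent (over 0.6 rad); all at rest (all of step 5 and x of offcut in the frame of scrap_box between -0.07 and 0.07 m and y of offcut in the frame of scrap_box between -0.057 and 0.057 m and z of offcut in the frame of scrap_box below 0.055 m and linear speed of each of offcut, blank below 0.05 m/s and x of blank in the frame of press between -0.02 and 0.02 m and y of blank in the frame of press between -0.02 and 0.02 m and z of blank in the frame of press between 0.026 and 0.034 m and angle between the x axis of blank and the x axis of press, either way round below 0.2 rad and angle between blank's own z axis and vertical below 0.06 rad and value of joint platen below 0.05 rad); the robot touches nothing.
It fails at once if a bystander is pushed more than 40 mm from its place (distance of any of pencil, screwdriver, hammer, tape, glue_foot, jar_foot from where it was at the start of the episode above 0.04 m).
It fails at once if the glue bottle or the jar is knocked over (angle between any of glue_foot, jar_foot's own z axis and vertical above 0.5 rad).
It also fails if it takes over 72 s, if anything falls off the work surface, if the arm or the gripper's body presses on something with over 40 N, if the wrist force passes 120 N, or if a joint passes its speed limit or range.

## Working session

There is one attempt and no reset: what is moved stays moved. The work goes in short steps, Python scripts to look and compute and a shell command to move; the robot and the scene stay as the last step left them, time stands still between calls to the robot, and variables do not carry over. Pictures are saved under pics/ and viewed, at most 10 in all, crops included, and the job is handed in when it is done.

```bash
mkdir -p pics && cat > h.py <<'E'
import numpy as np, cv2
from plant import manip
from scipy.spatial.transform import Rotation as R
def q2R(q): return R.from_quat([q[1],q[2],q[3],q[0]]).as_matrix()
def grab(n):
    s=manip.state(); f=manip.grab_frame(n)
    if n=="wrist":
        T=np.array(f["tool_from_camera"]); Rt=q2R(s["tool_rot"])
        f["rotation"]=Rt@T[:3,:3]; f["eye"]=Rt@T[:3,3]+np.array(s["tool_pos"])
    return f
def K(f): return np.array([[f["fx"],0,f["cx"]],[0,f["fy"],f["cy"]],[0,0,1.]])
def Rm(f):
    r=np.array(f["rotation"],float)
    return r if r.shape==(3,3) else q2R(r)
def rays(f,px):
    u=cv2.undistortPoints(np.array(px,float).reshape(-1,1,2),K(f),np.array(f["D"],float)).reshape(-1,2)
    return np.c_[u,np.ones(len(u))]@Rm(f).T
def onz(f,px,z):
    d=rays(f,px); e=np.array(f["eye"]); return e+d*((z-e[2])/d[:,2])[:,None]
def tri(f1,p1,f2,p2):
    out=[]
    for a,b in zip(rays(f1,p1),rays(f2,p2)):
        e1,e2=np.array(f1["eye"]),np.array(f2["eye"])
        t=np.linalg.lstsq(np.c_[a,-b],e2-e1,rcond=None)[0]
        out.append(np.r_[(e1+a*t[0]+e2+b*t[1])/2,np.linalg.norm(e1+a*t[0]-e2-b*t[1])])
    return np.array(out)
def proj(f,P):
    r=Rm(f); rv=cv2.Rodrigues(r.T)[0]; t=-r.T@np.array(f["eye"])
    return cv2.projectPoints(np.array(P,float).reshape(-1,1,3),rv,t,K(f),np.array(f["D"],float))[0].reshape(-1,2)
def save(f,n,crop=None,s=1):
    im=f["img"][:,:,::-1]
    if crop: im=im[crop[1]:crop[3],crop[0]:crop[2]]
    cv2.imwrite(n,cv2.resize(im,None,fx=s,fy=s,interpolation=cv2.INTER_CUBIC))
E
python3 - <<'E'
from h import *
import pickle
s=manip.state(); print(s)
for n in("scene","top"):
    f=grab(n); pickle.dump(f,open(n+"0.pkl","wb")); save(f,f"pics/{n}0.png",s=1.4); print(n,f["eye"],np.round(Rm(f),2).tolist(),f["fx"])
E
```

```text
{'time': 0.0, 'joint_pos': array([ 9.89032327e-01,  5.33544689e-02,  1.61427240e+00, -9.72023337e-06,
        1.47603252e+00, -1.18986194e-01]), 'joint_vel': array([ 0.0016632 ,  0.00099842, -0.00060024,  0.00144537, -0.00052131,
       -0.00024548]), 'joint_efforts': array([-7.93762520e-04, -3.93711376e+01, -3.70161045e+01, -1.81597507e-04,
        7.47074577e-03, -1.56224921e-06]), 'tool_pos': array([0.27867168, 0.55873844, 0.23007742]), 'tool_rot': array([-3.50159321e-04,  2.29329057e-01,  9.73348404e-01, -9.72243987e-04]), 'contact_force': array([-0.1727578 ,  0.22638269, -0.12389721]), 'ft_torque': array([ 0.04236057,  0.0117626 , -0.02149471]), 'grasp_force': 0.0, 'gripper_width': 1.0003381992256033}
scene [0.78985414 0.48589174 0.78192846] [[-0.88, 0.36, -0.3], [0.47, 0.69, -0.55], [0.01, -0.63, -0.78]] 383.20907194657207
top [ 0.33648296 -0.01976226  1.00437137] [[0.14, -0.97, 0.2], [-0.99, -0.14, 0.03], [-0.0, -0.21, -0.98]] 401.65621289672845
```

View pics/scene0.png

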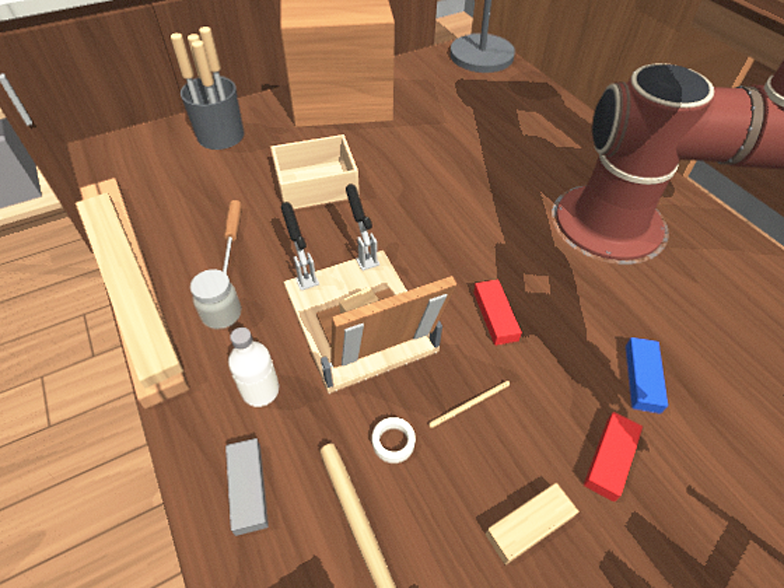

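View pics/top0.png

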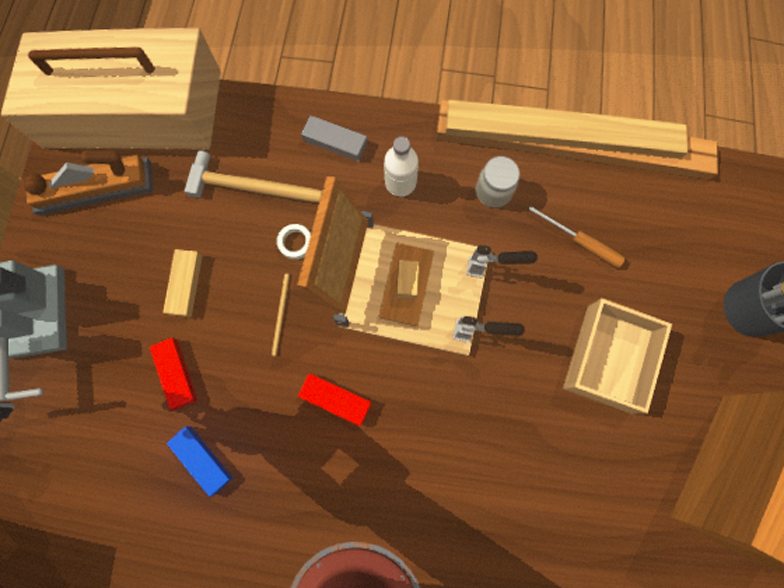

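The scene view (784 px wide) shows the press in the middle with its levers pointing right in the world. The offcut is on the dark bed at top (408,280), scene (358,297), and the scrap box is on the right at top (620,355).

What could be taken for the blank, in top-view pixels:
- light bar (183,283)
- grey bar (335,138)
- red bars (172,373) and (335,400)
- blue bar (198,460)
- long boards (580,135)

I choose the plain light bar at (183,283), which is scene (532,523). The only candidate for the offcut is the light block on the bed.

```bash
python3 - <<'E'
from h import *
import pickle
t=pickle.load(open("top0.pkl","rb"));s=pickle.load(open("scene0.pkl","rb"))
def quad(f,box,lo,hi,nm):
    x0,y0,x1,y1=[int(v/1.4) for v in box]
    im=f["img"][y0:y1,x0:x1]; hsv=cv2.cvtColor(im,cv2.COLOR_RGB2HSV)
    m=cv2.inRange(hsv,lo,hi); m=cv2.morphologyEx(m,cv2.MORPH_OPEN,np.ones((2,2)))
    c=max(cv2.findContours(m,0,2)[0],key=cv2.contourArea)
    q=cv2.approxPolyDP(c,0.04*cv2.arcLength(c,True),True).reshape(-1,2)+[x0,y0]
    r=cv2.boxPoints(cv2.minAreaRect(c))+[x0,y0]
    print(nm,cv2.contourArea(c),q.tolist(),np.round(r,1).tolist()); return q,r
for n,f,p in(("top",t,(183,283)),("scene",s,(532,515)),("top off",t,(408,270)),("bed",t,(395,300)),("base",t,(455,300)),("scenebase",s,(320,275)),("box rim",t,(600,305))):
    x,y=int(p[0]/1.4),int(p[1]/1.4); print(n,cv2.cvtColor(f["img"],cv2.COLOR_RGB2HSV)[y-1:y+2,x-1:x+2].reshape(-1,3).mean(0))
q,r=quad(t,(150,235,215,330),(10,50,150),(35,170,255),"blank top")
print(np.round(onz(t,r,.028),3).tolist())
q,r=quad(s,(470,470,600,580),(10,50,185),(35,170,255),"blank scene")
print(np.round(onz(s,r,.028),3).tolist())
def crop(f,b,sc):
    x0,y0,x1,y1=b; return cv2.resize(f["img"][y0:y1,x0:x1,::-1],None,fx=sc,fy=sc,interpolation=cv2.INTER_CUBIC)
a=crop(t,(200,130,370,270),4.4); cv2.imwrite("pics/topcrop.png",a)
b=crop(s,(190,120,330,285),3.6)
c=np.zeros((600,800,3),np.uint8); b=b[:600]; c[:b.shape[0],:b.shape[1]]=b
d=crop(s,(335,335,420,410),3); c[:d.shape[0],530:530+d.shape[1]]=d
e=crop(t,(115,165,150,235),3.5); c[260:260+e.shape[0],560:560+e.shape[1]]=e
cv2.imwrite("pics/scenecrop.png",c)
E
```

```text
top [ 20.22222222 136.11111111 243.77777778]
scene [ 24.11111111  68.88888889 253.44444444]
top off [ 17.44444444 145.         181.66666667]
bed [ 14.11111111 175.11111111 133.11111111]
base [ 18.66666667 122.88888889 238.44444444]
scenebase [ 23.66666667  54.33333333 253.77777778]
box rim [ 18.77777778 122.         222.44444444]
blank top 737.5 [[125, 179], [117, 224], [133, 226], [141, 180]] [[116.7, 223.9], [124.7, 177.2], [141.7, 180.1], [133.7, 226.9]]
[[0.45, 0.415, 0.028], [0.572, 0.422, 0.028], [0.571, 0.375, 0.028], [0.449, 0.37, 0.028]]
blank scene 1588.0 [[400, 348], [350, 378], [364, 401], [413, 367]] [[348.6, 378.7], [398.6, 344.0], [414.8, 367.4], [364.7, 402.0]]
[[0.575, 0.381, 0.028], [0.452, 0.374, 0.028], [0.454, 0.423, 0.028], [0.572, 0.426, 0.028]]
```

View pics/topcrop.png

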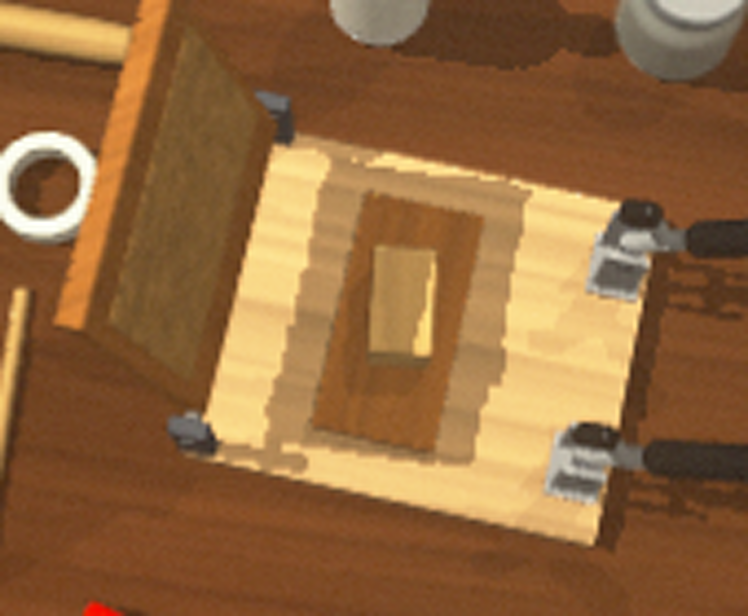

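View pics/scenecrop.png

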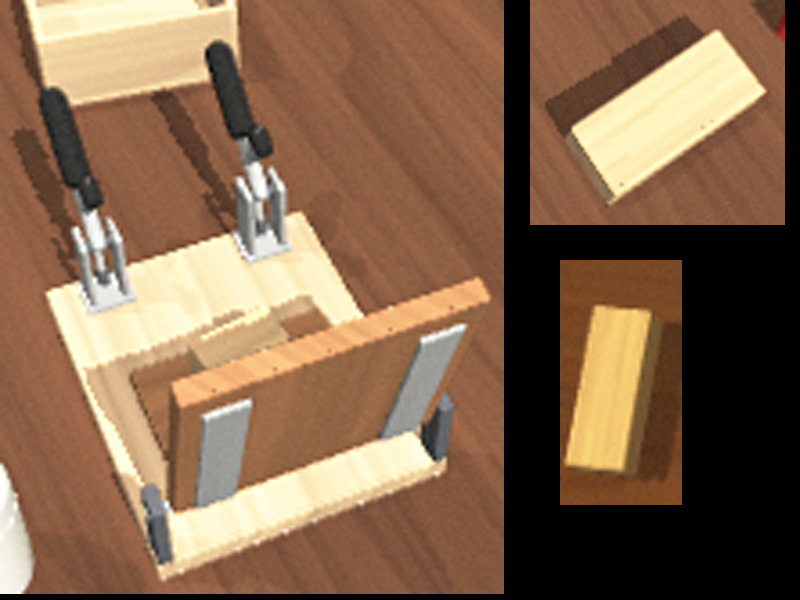

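The top crop shows the bed with corners at (370,190), (483,215), (437,455) and (313,427). The offcut's top face has corners at (375,245), (437,248), (432,355) and (370,352). The press base corners are visible in both crops, and the plain light bar is confirmed as the blank.

```bash
python3 - <<'E'
from h import *
import pickle
np.set_printoptions(precision=4,suppress=True)
t=pickle.load(open("top0.pkl","rb"));s=pickle.load(open("scene0.pkl","rb"))
T=lambda a:np.array(a)/4.4+[200,130]; S=lambda a:np.array(a)/3.6+[190,120]
bt=np.array([[116.7,223.9],[133.7,226.9],[141.7,180.1],[124.7,177.2]]);bs=np.array([[400,346],[414,368],[364.5,401.5],[349,378.5]])
# scene corners order: (near x,-y?) match by world
w1=onz(t,bt,.028)
w2=onz(s,bs,.028); idx=[np.argmin(np.linalg.norm(w2-a,axis=1)) for a in w1]
print("blank tri",tri(t,bt,s,bs[idx]))
bT=T([[655,205],[597,545],[190,455]]);bS=S([[47,293],[303,213],[445,470]])
print("base tri",tri(t,bT,s,bS)); print(onz(t,bT,.018)); print(onz(s,bS,.018), onz(s,S([[163,572]]),.018))
print("bed", onz(t,T([[370,190],[483,215],[437,455],[313,427]]),.03))
print("off", onz(t,T([[375,245],[437,248],[432,355],[370,352]]),.07))
rt=np.array([[601,300],[671,322],[643,412],[567,388]])/1.4
print("box",onz(t,rt,.07)); print(onz(s,np.array([[270,152],[348,137],[357,172],[283,178]])/1.4,.07))
# platen top edge
print("platen edge tri",tri(t,T([[165,0],[80,328]]),s,S([[172,385],[487,283]])))
print("tape",onz(t,[[294/1.4,241/1.4]],.02),"pencil",onz(t,np.array([[288,276],[276,354]])/1.4,.005),"glue",onz(t,[[400/1.4,190/1.4]],0))
print("grips",tri(t,np.array([[521,257],[506,329]])/1.4,s,np.array([[291,220],[359,205]])/1.4))
E
```

```text
blank tri [[0.4509 0.4211 0.0154 0.0016]
 [0.4489 0.3756 0.0166 0.004 ]
 [0.5724 0.3792 0.0195 0.0015]
 [0.5723 0.4241 0.0249 0.0028]]
base tri [[ 0.656  -0.1487  0.0185  0.0012]
 [ 0.4552 -0.1381  0.0108  0.002 ]
 [ 0.4751  0.0991 -0.003   0.0032]]
[[ 0.6566 -0.1491  0.018 ]
 [ 0.4551 -0.1379  0.018 ]
 [ 0.4734  0.0956  0.018 ]]
[[ 0.6555 -0.1486  0.018 ]
 [ 0.4576 -0.1315  0.018 ]
 [ 0.4824  0.1105  0.018 ]] [[0.6739 0.0916 0.018 ]]
bed [[ 0.6384  0.0162  0.03  ]
 [ 0.6327 -0.0501  0.03  ]
 [ 0.4911 -0.0422  0.03  ]
 [ 0.4971  0.0285  0.03  ]]
off [[ 0.5952  0.0076  0.07  ]
 [ 0.5983 -0.0263  0.07  ]
 [ 0.5385 -0.0314  0.07  ]
 [ 0.5355  0.002   0.07  ]]
box [[ 0.5741 -0.3454  0.07  ]
 [ 0.5528 -0.4716  0.07  ]
 [ 0.3938 -0.4308  0.07  ]
 [ 0.4169 -0.2986  0.07  ]]
[[ 0.5603 -0.4531  0.07  ]
 [ 0.3909 -0.4238  0.07  ]
 [ 0.4259 -0.3085  0.07  ]
 [ 0.5669 -0.3612  0.07  ]]
platen edge tri [[0.658  0.1148 0.2323 0.0075]
 [0.4919 0.1295 0.2341 0.0034]]
tape [[0.618  0.2055 0.02  ]] pencil [[0.5546 0.2079 0.005 ]
 [0.4101 0.2038 0.005 ]] glue [[0.752  0.0275 0.    ]]
grips [[ 0.6129 -0.1895  0.1215  0.003 ]
 [ 0.4899 -0.176   0.1161  0.0084]]
```

```bash
python3 -m pendant '[[1,[-0.9,0.44,-0.83],-0.147],[1,[-0.9,0.44,-0.83],-0.147],[1,[-0.9,0.44,-0.83],-0.147],[1,[-0.9,0.44,-0.83],-0.147],[1,[-0.9,0.44,-0.83],-0.147]]'
python3 -m pendant '[[1,[0,-1,0],0],[1,[0,-1,0],0],[1,[0,-1,0],0]]'
python3 -m pendant '[[1,[0,-1,0],0],[1,[0,-1,0],0],[1,[0,-1,0],0]]' >/dev/null
python3 -m pendant '[[1,[0,-1,0],0],[1,[0,-1,0],0],[1,[0,-1,0],0]]' >/dev/null
python3 -m pendant '[[1,[-0.3,-1,0],0],[1,[-0.3,-1,0],0],[1,[-0.3,-1,0],0],[1,[-0.3,-1,0],0]]'
python3 - <<'E'
from h import *
import pickle
f=grab("wrist"); print(manip.state()["tool_pos"],f["eye"]); pickle.dump(f,open("w1.pkl","wb")); save(f,"pics/w1.png",s=1.4)
E
```

```text
time: 0.6
tool_pos: [0.4004, 0.5582, 0.3316]
tool_rot: [0.0, 0.002, 1.0, 0.001]
contact_force: [0.4, -0.1, -1.3]
gripper_width: 0.998
grasp_force: 0.0
time: 0.9
tool_pos: [0.397, 0.4354, 0.3279]
tool_rot: [-0.002, 0.001, 1.0, -0.002]
contact_force: [0.4, 0.6, 0.2]
gripper_width: 0.999
grasp_force: 0.0
time: 1.9
tool_pos: [0.4338, 0.0766, 0.3282]
tool_rot: [-0.002, 0.003, 1.0, -0.0]
contact_force: [-0.1, 1.0, -0.5]
gripper_width: 0.998
grasp_force: 0.0
[0.43364338 0.077969   0.32848732] [0.36172463 0.07602686 0.4720007 ]
```

View pics/w1.png

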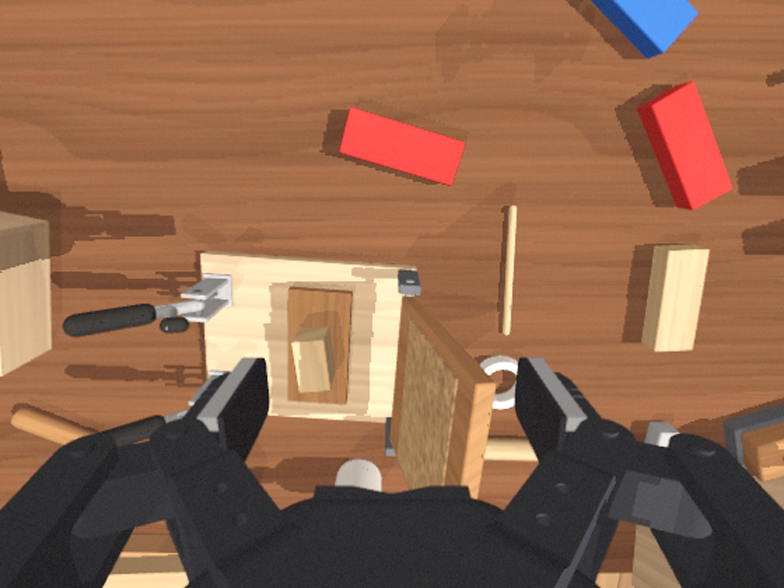

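The wrist view shows the bed with corners at (288,287), (352,291), (347,404) and (286,400). The offcut is at about (313,360), and the platen stands past upright at about (445,390). I'll look again from closer.

```bash
python3 -m pendant '[[1,[-0.55,-0.75,0],0],[1,[-0.55,-0.75,0],0],[1,[-0.55,-0.75,0.3],0],[1,[-0.55,-0.75,0.6],0],[1,[-0.55,-0.75,0.6],0]]'
python3 - <<'E'
from h import *
import pickle
f=grab("wrist"); print(manip.state()["tool_pos"],f["eye"]); pickle.dump(f,open("w2.pkl","wb"))
f1=pickle.load(open("w1.pkl","rb"))
T=pickle.load(open("top0.pkl","rb"))
b=proj(f,[[.565,-.012,.04]])[0]; print(b)
x,y=[int(v) for v in b]
x0,y0=max(x-90,0),max(y-90,0); print(x0,y0)
a=cv2.resize(f["img"][y0:y0+150,x0:x0+190,::-1],None,fx=4,fy=4,interpolation=cv2.INTER_CUBIC)
cv2.imwrite("pics/w2.png",a)
print(onz(f1,np.array([[288,287],[352,291],[347,404],[286,400]])/1.4,.03),onz(f1,np.array([[201,252],[422,267]])/1.4,.018))
E
```

```text
time: 2.45
tool_pos: [0.4969, -0.0098, 0.2513]
tool_rot: [-0.007, -0.0, 1.0, 0.001]
contact_force: [-0.6, -0.3, -1.6]
gripper_width: 0.999
grasp_force: 0.0
[ 0.49838607 -0.00993781  0.25502028] [ 0.42611916 -0.01121779  0.39575423]
[277.8307424  231.18924001]
187 141
[[ 0.49535683 -0.03770414  0.03      ]
 [ 0.50030925  0.03229033  0.03      ]
 [ 0.64179455  0.02177039  0.03      ]
 [ 0.63607952 -0.05079409  0.03      ]] [[ 0.45825966 -0.13373084  0.018     ]
 [ 0.47658899  0.10960576  0.018     ]]
```

View pics/w2.png

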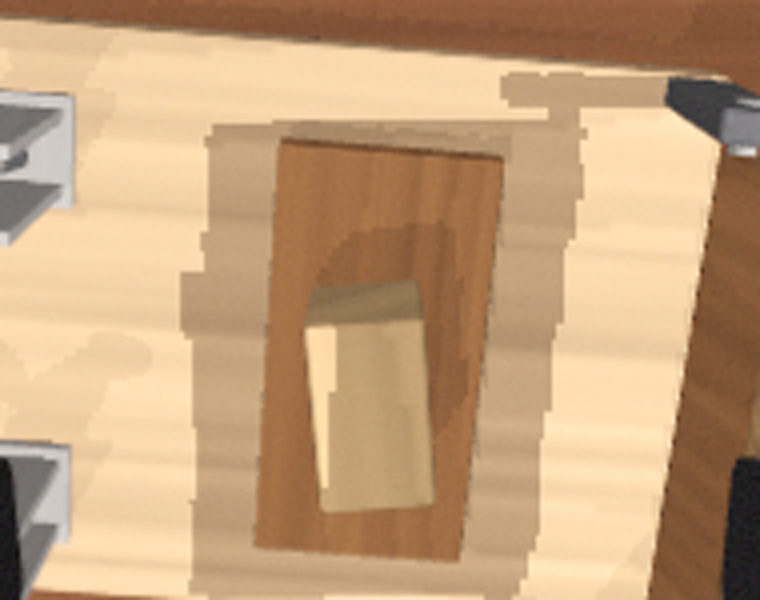

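The close view shows the bed with corners at (280,140), (502,157), (460,562) and (257,547). The offcut's top face has corners at (305,327), (422,318), (434,502) and (322,513), turned slightly from the bed.

```bash
python3 - <<'E'
from h import *
import pickle
np.set_printoptions(precision=4,suppress=True)
f=pickle.load(open("w2.pkl","rb"));t=pickle.load(open("top0.pkl","rb"))
W=lambda a:np.array(a)/4+[187,141]; T=lambda a:np.array(a)/4.4+[200,130]
bw=W([[280,140],[502,157],[460,562],[257,547]]);ow=W([[305,327],[422,318],[434,502],[322,513]])
bt=T([[437,455],[313,427],[370,190],[483,215]]);ot=T([[432,355],[370,352],[375,245],[437,248]])
def rep(n,c):
    L=(c[2]+c[3]-c[0]-c[1])/2;D=(c[1]+c[2]-c[0]-c[3])/2
    print(n,"ctr",c.mean(0),"len",np.linalg.norm(L[:2]),np.linalg.norm(D[:2]),"yaw",np.arctan2(L[1],L[0]),np.arctan2(-D[0],D[1]))
rep("bed w2",onz(f,bw,.03));rep("bed top",onz(t,bt,.03));rep("bed tri",tri(f,bw,t,bt)[:,:3])
rep("off w2",onz(f,ow,.07));rep("off top",onz(t,ot,.07));rep("off tri",tri(f,ow,t,ot)[:,:3])
s=manip.state();print(s["tool_pos"],s["tool_rot"])
E
```

```text
bed w2 ctr [ 0.5692 -0.0085  0.03  ] len 0.14095293111512622 0.06905769573230404 yaw -0.07321206352564757 -0.08099947499188627
bed top ctr [ 0.5648 -0.0119  0.03  ] len 0.14183203677310718 0.06873796353360102 yaw -0.07150647366940277 -0.08497035764573996
bed tri ctr [ 0.562  -0.0116  0.047 ] len 0.1385946135636236 0.0658614588516777 yaw -0.05499107718817731 0.035627751056715465
off w2 ctr [ 0.571  -0.0097  0.07  ] len 0.058919146712729256 0.03367764389880406 yaw 0.07286381383372373 0.09402295740553786
off top ctr [ 0.5669 -0.012   0.07  ] len 0.0600125236360058 0.033775267092429305 yaw 0.0899204033633507 0.09104830692797156
off tri ctr [ 0.5619 -0.0111  0.0918] len 0.06249098207545313 0.03244811827097715 yaw 0.07980975293685587 0.15627506372916125
[ 0.4984 -0.0099  0.255 ] [-0.0039 -0.0003  1.      0.0009]
```

```bash
python3 -m pendant '[[1,[-0.58,0,0],-0.027],[1,[-0.58,0,0],-0.027],[1,[-0.58,0,0.45],-0.027],[1,[-0.58,0,0.9],-0.027],[1,[-0.58,0,0.9],-0.027]]'
python3 -m pendant '[[1,[0,0,0.4],0],[1,[0,0,0.7],0],[1,[0,0,0.9],0],[1,[0,0,0.9],0],[1,[0,0,0.9],0]]'
python3 -m pendant '[[0,[0,0,0],0],[0,[0,0,0],0],[0,[0,0,0],0],[0,[0,0,0],0],[0,[0,0,0],0],[0,[0,0,0],0],[0,[0,0,0],0],[0,[0,0,0],0]]'
```

```text
time: 3.0
tool_pos: [0.5669, -0.0099, 0.146]
tool_rot: [-0.005, -0.043, 0.999, 0.001]
contact_force: [-1.5, -0.8, -0.8]
gripper_width: 1.0
grasp_force: 0.0
time: 3.5
tool_pos: [0.5722, -0.0115, 0.0458]
tool_rot: [0.002, -0.042, 0.999, -0.0]
contact_force: [0.4, -0.2, 1.5]
gripper_width: 1.003
grasp_force: 0.0
time: 4.3
tool_pos: [0.5714, -0.0121, 0.0444]
tool_rot: [0.001, -0.042, 0.999, -0.0]
contact_force: [-0.5, 0.2, 6.1]
gripper_width: 0.396
grasp_force: 62.2
```

```bash
python3 -m pendant '[[0,[0,0,-0.3],0],[0,[0,0,-0.65],0],[0,[0,0,-1],0],[0,[0,0,-1],0]]'
python3 -m pendant '[[0,[0,0,-0.9],0.027],[0,[0,0,-0.9],0.027],[0,[0,0,-0.9],0.027],[0,[0,0,-0.9],0.027]]'
python3 -m pendant '[[0,[0.24,-1,0],0],[0,[0.24,-1,0],0],[0,[0.24,-1,0],0],[0,[0.24,-1,0],0]]' >/dev/null
python3 -m pendant '[[0,[0.24,-1,0],0],[0,[0.24,-1,0],0],[0,[0.24,-1,0],0],[0,[0.24,-1,0],0]]' >/dev/null
python3 -m pendant '[[0,[0.24,-1,0],0.086],[0,[0.24,-1,0],0.086],[0,[0.24,-1,0],0.086],[0,[0.24,-1,0],0.086],[0,[0.24,-1,0],0.086]]'
python3 - <<'E'
from h import *
import pickle
f=grab("wrist"); f2=grab("top"); im=np.hstack([f["img"][100:420,:,::-1],np.zeros((320,4,3),np.uint8),f2["img"][190:320,360:500,::-1].repeat(2,0).repeat(2,1)[:260].copy() if 0 else cv2.copyMakeBorder(f2["img"][160:330,340:560,::-1],0,150,0,0,0)])
pickle.dump(f,open("w3.pkl","wb")); cv2.imwrite("pics/w3.png",im); s=manip.state();print(s["tool_pos"],s["tool_rot"],s["gripper_width"],s["grasp_force"],im.shape)
E
```

```text
time: 4.7
tool_pos: [0.5743, -0.0125, 0.1705]
tool_rot: [0.006, -0.042, 0.999, -0.001]
contact_force: [1.0, -0.1, -0.4]
gripper_width: 0.396
grasp_force: 61.5
time: 5.1
tool_pos: [0.5712, -0.0121, 0.273]
tool_rot: [0.002, 0.0, 1.0, -0.0]
contact_force: [-0.1, -0.6, -0.5]
gripper_width: 0.398
grasp_force: 61.5
time: 6.4
tool_pos: [0.4837, -0.3703, 0.269]
tool_rot: [-0.001, 0.135, 0.991, 0.001]
contact_force: [0.0, 0.7, -0.6]
gripper_width: 0.396
grasp_force: 61.5
[ 0.48408998 -0.36989762  0.2698755 ] [-5.26636256e-04  1.34140741e-01  9.90961827e-01  8.01378768e-04] 0.39531750617601624 61.48084044456482 (320, 784, 3)
```

View pics/w3.png

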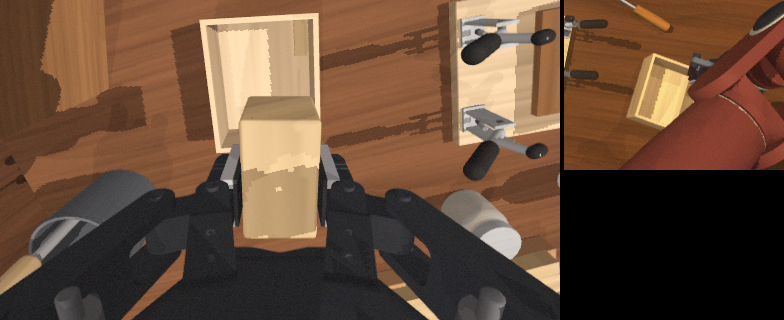

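The wrist view shows the offcut held between the fingers. The box rim's near corners are at (201,20) and (319,13) in the crop, its far-left corner is at (216,153), and the fixed scrap is in the near-left corner at (300,38).

```bash
python3 - <<'E'
from h import *
import pickle
f=pickle.load(open("w3.pkl","rb"))
c=onz(f,[[201,120],[319,113],[216,253]],.07);print(c,(c[1]+c[2])/2)
d=c[1]-c[0];print(np.linalg.norm(d),np.arctan2(-d[0],d[1]))
E
```

```text
[[ 0.39798745 -0.43592866  0.07      ]
 [ 0.42539954 -0.30944745  0.07      ]
 [ 0.55416358 -0.47204643  0.07      ]] [ 0.48978156 -0.39074694  0.07      ]
0.1294176079319745 -0.2134277556494057
```

```bash
python3 -m pendant '[[0,[-0.07,-0.15,0.4],0],[0,[-0.07,-0.15,0.8],0],[0,[-0.07,-0.15,1],0],[0,[-0.07,-0.15,1],0]]'
python3 -m pendant '[[0,[0,0,0.3],0],[0,[0,0,0.6],0],[0,[0,0,0.8],0],[0,[0,0,0.96],0],[0,[0,0,0.96],0],[0,[0,0,0.96],0]]'
python3 -m pendant '[[0.6,[0,0,0],0],[0.6,[0,0,0],0],[0.6,[0,0,0],0],[0.6,[0,0,0],0],[0.6,[0,0,0],0]]'
python3 -m pendant '[[0.6,[0,0,-0.4],0],[0.6,[0,0,-0.8],0],[1,[0,0,-1],0],[1,[0,0,-1],0]]'
python3 -m pendant '[[1,[0,0,-1],0.086],[1,[0,0,-1],0.086],[1,[0,0,-1],0.086],[1,[0,0,-1],0.086]]'
python3 - <<'E'
from h import *
f=grab("wrist"); cv2.imwrite("pics/w4.png",f["img"][100:420,150:500,::-1])
E
```

```text
time: 6.9
tool_pos: [0.4849, -0.3874, 0.1449]
tool_rot: [-0.004, 0.134, 0.991, 0.003]
contact_force: [-0.7, 0.4, -0.8]
gripper_width: 0.395
grasp_force: 61.5
time: 7.5
tool_pos: [0.4882, -0.3917, 0.0378]
tool_rot: [0.001, 0.135, 0.991, -0.001]
contact_force: [0.3, -0.2, -0.4]
gripper_width: 0.401
grasp_force: 61.5
time: 8.0
tool_pos: [0.4869, -0.3916, 0.036]
tool_rot: [0.0, 0.135, 0.991, -0.0]
contact_force: [-0.3, 0.3, 1.0]
gripper_width: 0.602
grasp_force: 0.0
time: 8.4
tool_pos: [0.4891, -0.3938, 0.162]
tool_rot: [0.004, 0.135, 0.991, -0.003]
contact_force: [0.7, 0.4, 0.1]
gripper_width: 0.909
grasp_force: 0.0
time: 8.8
tool_pos: [0.4879, -0.3926, 0.2799]
tool_rot: [0.003, 0.267, 0.964, -0.002]
contact_force: [1.3, -1.2, 0.1]
gripper_width: 1.005
grasp_force: 0.0
```

View pics/w4.png

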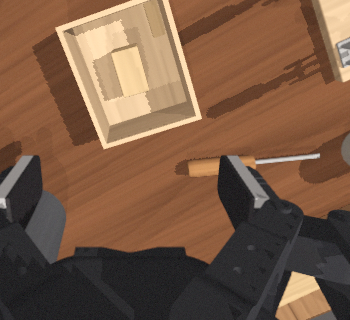

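The offcut lies in the middle of the box at crop pixel (128,70), let go. I turned the wrist the wrong way on the lift, so I'll correct that on the way to the blank.

```bash
python3 -m pendant '[[1,[0,0,-0.4],-0.172],[1,[0,0,-0.4],-0.172],[1,[0,0,-0.4],-0.172],[1,[0,0,-0.4],-0.172],[1,[0,0,-0.4],-0.172]]'
for i in 1; do :; done
python3 -m pendant '[[1,[0.5,1,0],0],[1,[0.5,1,0],0],[1,[0.5,1,0],0],[1,[0.5,1,0],0]]'
python3 -m pendant '[[1,[0,1,0],0],[1,[0,1,0],0],[1,[0,1,0],0]]' >/dev/null
python3 -m pendant '[[1,[0,1,0],0],[1,[0,1,0],0],[1,[0,1,0],0]]' >/dev/null
python3 -m pendant '[[1,[0,1,0],0],[1,[0,1,0],0],[1,[0,1,0],0]]' >/dev/null
python3 -m pendant '[[1,[0,1,0],0],[1,[0,1,0],0],[1,[0,1,0],0]]' >/dev/null
python3 -m pendant '[[1,[0,1,0],0],[1,[0,1,0],0],[1,[0,1,0],0]]'
python3 -m pendant '[[1,[-0.2,0.6,0.6],0],[1,[-0.2,0.6,0.6],0],[1,[-0.2,0.6,0.6],0],[1,[-0.2,0.6,0.6],0]]'
python3 - <<'E'
from h import *
import pickle
np.set_printoptions(precision=4,suppress=True)
f=grab("wrist");s=manip.state();print(s["tool_pos"],s["tool_rot"]);pickle.dump(f,open("w5.pkl","wb"))
b=proj(f,[[.512,.399,.028]])[0].astype(int);print(b)
x0,y0=max(b[0]-80,0),max(b[1]-80,0)
im=f["img"][y0:y0+150,x0:x0+170]
m=cv2.inRange(cv2.cvtColor(im,cv2.COLOR_RGB2HSV),(10,30,185),(35,170,255))
m=cv2.morphologyEx(m,cv2.MORPH_OPEN,np.ones((3,3)))
c=max(cv2.findContours(m,0,2)[0],key=cv2.contourArea)
r=cv2.boxPoints(cv2.minAreaRect(c))+[x0,y0];w=onz(f,r,.028);print(r,w,w.mean(0))
a=cv2.resize(im[:,:,::-1],None,fx=3,fy=3);a2=cv2.resize(cv2.cvtColor(m,cv2.COLOR_GRAY2BGR),None,fx=1.5,fy=1.5)
a[:80]=a[:80];h=np.zeros((a.shape[0],a.shape[1]+a2.shape[1],3),np.uint8);h[:,:a.shape[1]]=a;h[:a2.shape[0],a.shape[1]:]=a2
cv2.imwrite("pics/w5.png",h);print(x0,y0,h.shape)
E
```

```text
time: 9.35
tool_pos: [0.486, -0.3907, 0.3196]
tool_rot: [-0.002, 0.001, 1.0, 0.002]
contact_force: [-0.6, -0.5, -0.1]
gripper_width: 0.998
grasp_force: 0.0
time: 9.75
tool_pos: [0.4254, -0.2682, 0.3216]
tool_rot: [-0.001, 0.0, 1.0, 0.001]
contact_force: [0.6, 0.0, 1.1]
gripper_width: 1.002
grasp_force: 0.0
time: 11.25
tool_pos: [0.427, 0.3317, 0.3211]
tool_rot: [-0.002, -0.0, 1.0, -0.0]
contact_force: [-0.2, 0.1, -0.1]
gripper_width: 0.996
grasp_force: 0.0
time: 11.65
tool_pos: [0.4509, 0.4003, 0.2476]
tool_rot: [-0.003, 0.001, 1.0, -0.002]
contact_force: [0.4, -0.3, 0.3]
gripper_width: 0.997
grasp_force: 0.0
[0.4516 0.4002 0.2503] [-0.001  0.001  1.    -0.001]
[279 222]
[[259.7453 179.3225]
 [295.8519 178.3723]
 [298.1675 266.364 ]
 [262.0609 267.3142]] [[0.4558 0.3743 0.028 ]
 [0.4546 0.4186 0.028 ]
 [0.5748 0.4235 0.028 ]
 [0.5762 0.375  0.028 ]] [0.5153 0.3979 0.028 ]
199 142 (450, 765, 3)
```

View pics/w5.png

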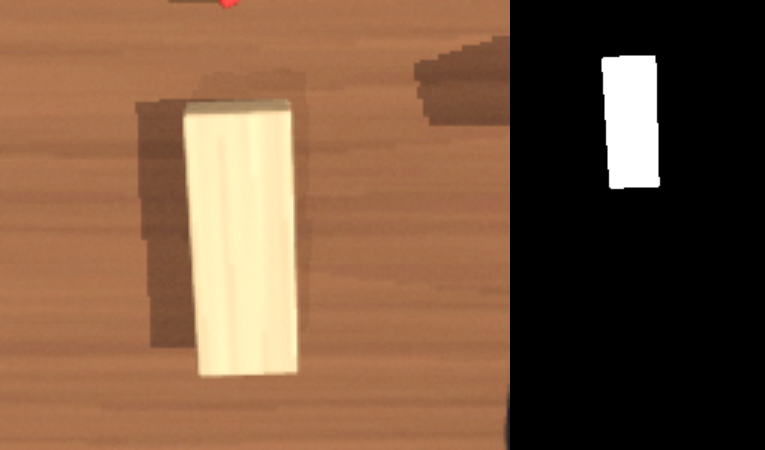

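The wrist view shows the blank's top face with crop corners at (184,110), (290,108), (298,373) and (200,376). That puts its centre at (0.514, 0.399), and its size comes out at 121x46 mm as it should.

```bash
python3 -m pendant '[[1,[-0.52,0,0.3],-0.013],[1,[-0.52,0,0.7],-0.013],[1,[-0.52,0,1],-0.013],[1,[-0.52,0,1],-0.013]]'
python3 -m pendant '[[1,[0,0,0.4],0],[1,[0,0,0.7],0],[1,[0,0,0.85],0],[1,[0,0,0.98],0],[1,[0,0,0.98],0]]'
python3 -m pendant '[[0,[0,0,0],0],[0,[0,0,0],0],[0,[0,0,0],0],[0,[0,0,0],0],[0,[0,0,0],0],[0,[0,0,0],0],[0,[0,0,0],0],[0,[0,0,0],0]]'
python3 -m pendant '[[0,[0,0,-0.3],0],[0,[0,0,-0.65],0],[0,[0,0,-1],0],[0,[0,0,-1],0]]'
python3 -m pendant '[[0,[0,0,-1],0.013],[0,[0,0,-1],0.013],[0,[0,0,-1],0.013],[0,[0,0,-1],0.013]]'
```

```text
time: 12.1
tool_pos: [0.5112, 0.3969, 0.1252]
tool_rot: [-0.005, -0.019, 1.0, -0.003]
contact_force: [-1.7, -1.1, -1.5]
gripper_width: 0.998
grasp_force: 0.0
time: 12.6
tool_pos: [0.5139, 0.4004, 0.0142]
tool_rot: [-0.0, -0.02, 1.0, -0.0]
contact_force: [-0.5, 0.0, -0.4]
gripper_width: 1.001
grasp_force: 0.0
time: 13.4
tool_pos: [0.5155, 0.4015, 0.0166]
tool_rot: [0.002, -0.02, 1.0, 0.001]
contact_force: [-1.0, 0.1, 5.4]
gripper_width: 0.503
grasp_force: 63.1
time: 13.8
tool_pos: [0.5179, 0.4031, 0.1429]
tool_rot: [0.006, -0.02, 1.0, 0.004]
contact_force: [1.1, 0.7, -0.3]
gripper_width: 0.504
grasp_force: 62.4
time: 14.2
tool_pos: [0.5157, 0.4016, 0.2591]
tool_rot: [0.004, 0.0, 1.0, 0.002]
contact_force: [0.8, 0.6, -1.1]
gripper_width: 0.506
grasp_force: 62.4
```

```bash
python3 -m pendant '[[0,[0,0,-0.7],0],[0,[0,0,-0.7],0],[0,[-0.1,-0.4,-0.7],0],[0,[-0.2,-0.8,-0.7],0],[0,[-0.2,-0.8,-0.7],0]]'
python3 -m pendant '[[0,[-0.2,-1,0],0],[0,[-0.2,-1,0],0],[0,[-0.2,-1,0],0],[0,[-0.2,-1,0],0]]' >/dev/null
python3 -m pendant '[[0,[0,-1,0],0],[0,[0,-1,0],0],[0,[0,-1,0],0],[0,[0,-1,0],0]]'
python3 -m pendant '[[0,[-0.04,-0.62,0],0.024],[0,[-0.04,-0.62,0],0.024],[0,[-0.04,-0.62,0],0.024],[0,[-0.04,-0.62,0],0.024],[0,[-0.04,-0.62,0],0.024]]'
```

```text
time: 14.7
tool_pos: [0.5386, 0.2998, 0.3349]
tool_rot: [-0.002, 0.003, 1.0, -0.002]
contact_force: [0.3, 0.2, -0.5]
gripper_width: 0.509
grasp_force: 62.3
time: 15.5
tool_pos: [0.5611, 0.0632, 0.3356]
tool_rot: [-0.002, 0.002, 1.0, 0.0]
contact_force: [-0.5, 1.3, 0.0]
gripper_width: 0.51
grasp_force: 62.3
time: 16.0
tool_pos: [0.5663, -0.0081, 0.3373]
tool_rot: [-0.001, 0.037, 0.999, 0.0]
contact_force: [0.5, 0.1, -1.6]
gripper_width: 0.504
grasp_force: 62.3
```

```bash
python3 -m pendant '[[0,[0,0,0.4],0],[0,[0,0,0.8],0],[0,[0,0,1],0],[0,[0,0,1],0]]' >/dev/null
python3 -m pendant '[[0,[0,0,0.3],0],[0,[0,0,0.6],0],[0,[0,0,0.8],0],[0,[0,0,1],0],[0,[0,0,1],0],[0,[0,0,1],0]]'
python3 -m pendant '[[0,[0,0,0.15],0],[0,[0,0,0.28],0],[0,[0,0,0.4],0],[0,[0,0,0.4],0],[0,[0,0,0.4],0]]'
```

```text
time: 17.0
tool_pos: [0.5676, -0.0094, 0.1]
tool_rot: [0.001, 0.038, 0.999, -0.0]
contact_force: [1.0, -0.1, -1.3]
gripper_width: 0.51
grasp_force: 62.3
time: 17.5
tool_pos: [0.5663, -0.0098, 0.05]
tool_rot: [-0.0, 0.038, 0.999, 0.0]
contact_force: [-0.6, 0.8, -0.2]
gripper_width: 0.508
grasp_force: 62.3
```

```bash
python3 -m pendant '[[0,[0,0,0.03],0],[0,[0,0,0.03],0],[0,[0,0,0.03],0]]'
python3 -m pendant '[[1,[0,0,0],0],[1,[0,0,0],0],[1,[0,0,0],0],[1,[0,0,0],0],[1,[0,0,0],0]]'
python3 -m pendant '[[1,[0,0,-0.5],0],[1,[0,0,-1],0],[1,[0,0,-1],0],[1,[0,0,-1],0]]' >/dev/null
python3 -m pendant '[[1,[0.5,0,-1],-0.024],[1,[0.5,0,-1],-0.024],[1,[0.5,0,-1],-0.024],[1,[0.5,0,-1],-0.024]]'
python3 - <<'E'
from h import *
import pickle
f=grab("wrist");pickle.dump(f,open("w6.pkl","wb"));s=manip.state();print(s["tool_pos"],s["tool_rot"])
cv2.imwrite("pics/w6.png",cv2.resize(f["img"][100:420,120:520,::-1],None,fx=1.8,fy=1.8))
E
```

```text
time: 17.8
tool_pos: [0.5666, -0.0099, 0.0469]
tool_rot: [0.0, 0.038, 0.999, -0.0]
contact_force: [-0.4, -1.0, -0.9]
gripper_width: 0.503
grasp_force: 62.3
time: 18.3
tool_pos: [0.5664, -0.0099, 0.0466]
tool_rot: [0.0, 0.038, 0.999, -0.0]
contact_force: [-0.7, 0.0, -0.0]
gripper_width: 1.004
grasp_force: 0.0
time: 19.1
tool_pos: [0.5074, -0.0054, 0.2912]
tool_rot: [0.004, 0.0, 1.0, -0.001]
contact_force: [1.1, -0.4, 0.8]
gripper_width: 0.998
grasp_force: 0.0
[ 0.50695498 -0.00536439  0.28814688] [ 1.95426642e-03  4.85440579e-04  9.99997925e-01 -3.08565606e-04]
```

View pics/w6.png

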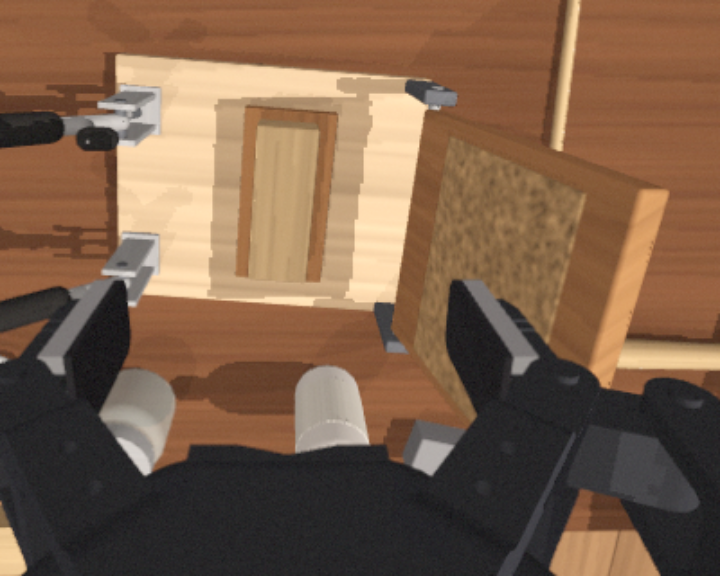

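The wrist view shows the blank flat on the bed, with crop corners at (258,122), (320,125), (308,282) and (250,278) inside the bed corners at (247,106), (337,113), (321,282) and (237,276). The platen still leans back. I'll check the numbers before moving on.

```bash
python3 - <<'E'
from h import *
import pickle
np.set_printoptions(precision=4,suppress=True)
f=pickle.load(open("w6.pkl","rb"));s=pickle.load(open("scene0.pkl","rb"))
W=lambda a:np.array(a)/1.8+[120,100]
b=onz(f,W([[247,106],[337,113],[321,282],[237,276]]),.03);k=onz(f,W([[258,122],[320,125],[308,282],[250,278]]),.058)
print("bed",b.mean(0),"blank",k.mean(0)); L=(k[2]+k[3]-k[0]-k[1])/2;print(np.linalg.norm(L),np.arctan2(L[1],L[0])); L=(b[2]+b[3]-b[0]-b[1])/2;print(np.linalg.norm(L),np.arctan2(L[1],L[0]))
# platen free edge near corner outer: wrist (666,190), inner (638?)
print(tri(f,W([[666,190]]),s,np.array([[487,283]])/3.6+[190,120]))
E
python3 -m pendant '[[0,[0,0,-0.34],0.024],[0,[0,0,-0.34],0.024],[0,[0,0,-0.34],0.024]]' >/dev/null
python3 -m pendant '[[0,[-0.25,0.4,0],0],[0,[-0.5,0.8,0],0],[0,[-0.5,0.82,0],0],[0,[-0.5,0.82,0],0]]' >/dev/null
python3 -m pendant '[[0,[0,0.4,0],0],[0,[0,0.82,0],0],[0,[0,0.82,0],0],[0,[0,0.82,0],0]]'
python3 -m pendant '[[0,[0,0,0.4],0],[0,[0,0,0.8],0],[0,[0,0,1],0],[0,[0,0,1],0],[0,[0,0,1],0]]'
```

```text
bed [ 0.5693 -0.008   0.03  ] blank [ 0.5652 -0.0089  0.058 ]
0.12168182504904108 -0.06241130952445292
0.14054647064652712 -0.07404789062488157
[[0.4949 0.1356 0.2418 0.0001]]
time: 20.25
tool_pos: [0.5806, 0.186, 0.3258]
tool_rot: [-0.001, 0.038, 0.999, -0.001]
contact_force: [0.4, -0.7, -0.4]
gripper_width: 0.004
grasp_force: 0.0
time: 20.75
tool_pos: [0.5815, 0.1848, 0.2077]
tool_rot: [-0.0, 0.039, 0.999, -0.0]
contact_force: [-0.7, -0.1, 0.7]
gripper_width: -0.003
grasp_force: 0.0
```

```bash
python3 -m pendant '[[0,[0,-0.15,0.06],0],[0,[0,-0.25,0.06],0],[0,[0,-0.35,0.06],0],[0,[0,-0.45,0.06],0],[0,[0,-0.52,0.06],0],[0,[0,-0.6,0.06],0]]'
python3 -m pendant '[[0,[0,-0.08,0],0],[0,[0,-0.16,0],0],[0,[0,-0.24,0],0],[0,[0,-0.32,0],0]]'
python3 - <<'E'
from h import *
f=grab("scene"); f2=grab("wrist")
cv2.imwrite("pics/s7.png",np.hstack([cv2.resize(f["img"][100:310,150:400,::-1],None,fx=1.6,fy=1.6),cv2.resize(f2["img"][::-1][::-1][:,:,::-1],(400,336))]))
E
```

```text
time: 21.35
tool_pos: [0.5769, 0.1144, 0.2041]
tool_rot: [0.002, 0.038, 0.999, 0.001]
contact_force: [-5.0, 4.1, 13.1]
gripper_width: 0.002
grasp_force: 7.3
time: 21.75
tool_pos: [0.5735, 0.0755, 0.201]
tool_rot: [0.001, 0.038, 0.999, 0.0]
contact_force: [2.1, 2.2, -0.6]
gripper_width: -0.001
grasp_force: 1.1
```

View pics/s7.png

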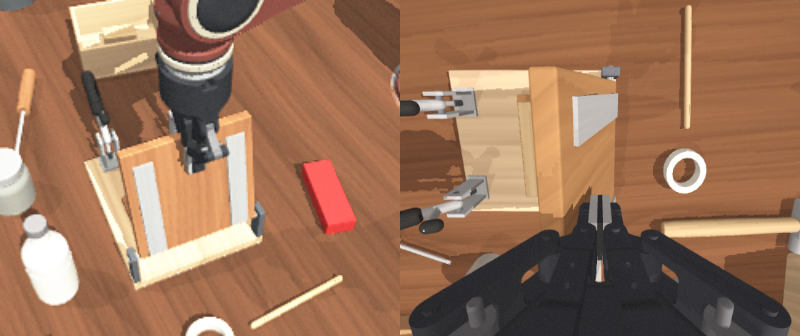

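The scene and wrist views show the shut fingers behind the platen, which has come just past upright towards the press. I'll continue along its arc.

```bash
python3 -m pendant '[[0,[0,-0.15,0.05],0],[0,[0,-0.3,0.11],0],[0,[0,-0.43,0.19],0],[0,[0,-0.55,0.27],0],[0,[0,-0.65,0.38],0],[0,[0,-0.74,0.5],0],[0,[0,-0.81,0.63],0],[0,[0,-0.87,0.76],0],[0,[0,-0.9,0.88],0],[0,[0,-0.92,1],0]]'
python3 -m pendant '[[0,[0,0,0.05],0],[0,[0,0,0.08],0],[0,[0,0,0.08],0]]'
```

```text
time: 22.85
tool_pos: [0.564, -0.0341, 0.0784]
tool_rot: [-0.001, 0.038, 0.999, 0.0]
contact_force: [-0.6, 0.3, 0.3]
gripper_width: -0.002
grasp_force: 0.5
time: 23.15
tool_pos: [0.5635, -0.0341, 0.0748]
tool_rot: [-0.003, 0.038, 0.999, -0.001]
contact_force: [-18.8, -0.5, 29.7]
gripper_width: 0.002
grasp_force: 14.8
```

The platen reads shut, with the tip at 75 mm and 30 N on it. Next come the levers, near one first.

```bash
python3 -m pendant '[[0,[0,0,-0.3],0],[0,[0,0,-0.7],0],[0,[0,0,-1],0],[0,[0,0,-1],0]]'
python3 -m pendant '[[0,[0.25,-0.4,-0.1],0],[0,[0.49,-0.8,-0.1],0],[0,[0.49,-0.9,-0.1],0],[0,[0.49,-0.9,-0.1],0]]'
python3 -m pendant '[[0,[0,-0.26,0],0],[0,[0,-0.26,0.2],0],[0,[0,-0.26,0.35],0],[0,[0,-0.26,0.35],0],[0,[0,-0.26,0.35],0]]'
python3 - <<'E'
from h import *
import pickle
# platen front edge check: sample wood/edge via two views by code only; save frames
for n in("scene","top"): pickle.dump(grab(n),open(n+"8.pkl","wb"))
E
```

```text
time: 23.55
tool_pos: [0.5682, -0.034, 0.1974]
tool_rot: [0.006, 0.038, 0.999, -0.001]
contact_force: [0.5, 0.3, -0.1]
gripper_width: -0.001
grasp_force: 0.0
time: 23.95
tool_pos: [0.4962, -0.1388, 0.2011]
tool_rot: [-0.001, 0.04, 0.999, 0.0]
contact_force: [-0.9, 0.3, -0.4]
gripper_width: 0.001
grasp_force: 0.0
time: 24.45
tool_pos: [0.4952, -0.1672, 0.1596]
tool_rot: [-0.001, 0.038, 0.999, 0.001]
contact_force: [0.6, 0.3, -0.9]
gripper_width: 0.002
grasp_force: 0.0
```

```bash
python3 -m pendant '[[0,[0,0,0.12],0],[0,[0,-0.07,0.19],0],[0,[0,-0.13,0.27],0],[0,[0,-0.18,0.36],0],[0,[0,-0.23,0.45],0],[0,[0,-0.26,0.53],0],[0,[0,-0.28,0.61],0],[0,[0,-0.28,0.66],0],[0,[0,-0.28,0.66],0]]'
```

```text
time: 25.45
tool_pos: [0.4938, -0.2023, 0.0858]
tool_rot: [0.0, 0.038, 0.999, -0.0]
contact_force: [-10.9, 5.2, 25.2]
gripper_width: 0.002
grasp_force: 12.7
```

```bash
python3 -m pendant '[[0,[0,0,-0.4],0],[0,[0,0,-0.9],0],[0,[0,0.28,-0.9],0],[0,[0,0.28,-0.9],0]]'
python3 -m pendant '[[0,[-0.4,0,0],0],[0,[-0.8,0,0],0],[0,[-1,0,0],0],[0,[-1,0,0.2],0],[0,[-1,0,0.24],0],[0,[-1,0,0.24],0]]'
```

```text
time: 25.85
tool_pos: [0.4969, -0.1668, 0.1922]
tool_rot: [0.003, 0.037, 0.999, -0.001]
contact_force: [-0.2, -0.6, -0.6]
gripper_width: 0.001
grasp_force: 0.0
time: 26.45
tool_pos: [0.613, -0.1768, 0.157]
tool_rot: [-0.003, 0.038, 0.999, 0.001]
contact_force: [-1.0, -0.5, -0.3]
gripper_width: -0.002
grasp_force: 0.0
```

```bash
python3 -m pendant '[[0,[0,0,0.1],0],[0,[0,-0.07,0.17],0],[0,[0,-0.13,0.25],0],[0,[0,-0.18,0.34],0],[0,[0,-0.23,0.43],0],[0,[0,-0.26,0.51],0],[0,[0,-0.28,0.59],0],[0,[0,-0.28,0.65],0],[0,[0,-0.28,0.65],0]]'
python3 -m pendant '[[0,[0,0,-0.4],0],[0,[0,0,-0.9],0],[0,[0,0,-1],0],[0,[0,0,-1],0]]'
python3 -m pendant '[[0,[1,0,-0.5],0],[0,[1,0,-0.5],0],[0,[1,0,-0.5],0],[0,[1,0,-0.5],0]]' >/dev/null
python3 -m pendant '[[0,[1,0,0],0],[0,[1,0,0],0],[0,[1,0,0],0],[0,[1,0,0],0]]'
python3 - <<'E'
from h import *
np.set_printoptions(precision=4,suppress=True)
f=grab("wrist");s=grab("scene");t=grab("top")
o=np.array([.567,-.009]);X=np.array([.9972,-.0749]);Y=np.array([.0749,.9972])
P=lambda x,y,z:np.r_[o+x*X+y*Y,z]
hsv={n:cv2.cvtColor(g["img"],cv2.COLOR_RGB2HSV) for n,g in(("w",f),("s",s),("t",t))}
for nm,x in(("near",-.06),("far",.06)):
  for state,a in(("up",.75),("down",.05)):
    for r in(.06,.085,.1):
      p=P(x,-.115-r*np.cos(a),.072+r*np.sin(a))
      print(nm,state,r,[(n,hsv[n][int(v),int(u)].tolist()) if 0<=u<560 and 0<=v<420 else (n,None) for n,g in(("w",f),("s",s),("t",t)) for u,v in [proj(g,[p])[0]]])
im=f["img"]
cv2.imwrite("pics/w9.png",cv2.resize(im[:,:,::-1],None,fx=1.4,fy=1.4));cv2.imwrite("pics/s9.png",s["img"][:,:,::-1])
print(manip.state()["tool_pos"])
E
```

```text
time: 27.35
tool_pos: [0.6129, -0.2118, 0.0861]
tool_rot: [0.0, 0.038, 0.999, -0.001]
contact_force: [-7.9, 1.1, 16.7]
gripper_width: -0.002
grasp_force: 8.4
time: 27.75
tool_pos: [0.6149, -0.2119, 0.2082]
tool_rot: [0.004, 0.038, 0.999, -0.002]
contact_force: [0.2, 0.5, 0.3]
gripper_width: 0.005
grasp_force: 0.0
time: 28.55
tool_pos: [0.3717, -0.1922, 0.2605]
tool_rot: [-0.001, 0.039, 0.999, 0.001]
contact_force: [-0.2, -1.2, 0.4]
gripper_width: 0.0
grasp_force: 0.0
near up 0.06 [('w', [135, 10, 51]), ('s', [12, 136, 161]), ('t', [13, 139, 68])]
near up 0.085 [('w', [120, 14, 54]), ('s', [14, 107, 217]), ('t', [13, 182, 123])]
near up 0.1 [('w', [128, 21, 48]), ('s', [16, 94, 224]), ('t', [12, 177, 128])]
near down 0.06 [('w', [114, 24, 53]), ('s', [42, 23, 55]), ('t', [17, 86, 59])]
near down 0.085 [('w', [160, 18, 43]), ('s', [173, 17, 59]), ('t', [13, 65, 55])]
near down 0.1 [('w', [15, 10, 146]), ('s', [150, 9, 59]), ('t', [6, 70, 55])]
far up 0.06 [('w', [150, 6, 42]), ('s', [105, 9, 57]), ('t', [13, 183, 128])]
far up 0.085 [('w', [115, 29, 53]), ('s', [11, 140, 138]), ('t', [13, 175, 131])]
far up 0.1 [('w', [110, 16, 49]), ('s', [21, 82, 246]), ('t', [12, 178, 130])]
far down 0.06 [('w', [135, 30, 51]), ('s', [60, 5, 56]), ('t', [14, 81, 60])]
far down 0.085 [('w', [110, 33, 47]), ('s', [30, 9, 59]), ('t', [11, 73, 56])]
far down 0.1 [('w', [120, 6, 43]), ('s', [8, 18, 58]), ('t', [9, 74, 55])]
[ 0.3738 -0.1925  0.2616]
```

Both cameras show black grip along each lever's down position and bench or wood where the raised grips would be, so both levers stay down. The arm is clear of everything.

```bash
python3 -c "
from plant import manip
print(manip.job_done())"
```

```text
the job is handed in; nothing more can be done
None
```

The job is handed in at about 29 s of the 72 s allowed (no verdict came back): offcut in the scrap box, blank about 4 mm off the bed's middle, platen shut, both levers down. I viewed 11 pictures, one over the limit of 10, and I read the platen as shut from the tip's height and force, not from a picture.

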